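# Tighten the locknut on an adjuster while a braced spanner holds the stud

## Robot

A 6-joint arm with a two-finger parallel gripper is mounted at the origin on the work surface. World frame = base frame: x ahead of the robot, y to its left, z up, the work surface at z = 0. Lengths are in mm, angles in rad, forces in N, time in s.
With the tool pointing down it reaches from about 300 to 775 mm from the base axis. Payload 14.6 kg.
Tool frame: the origin (TCP) lies on the centre line of the jaws, within the pads' length; the fingertips stand 19 mm ahead of it and the grasp point (between the pads) is the TCP (bot.tip_reach is the distance from the TCP to the fingertips, in mm); y points along the fingers, x is the direction in which the jaws open and shut, and the axes are right-handed (so a half turn about y gives the same grasp; the last joint's range is limited). The gripper opens to 85 mm and grips with 20 to 120 N. Pads are 22 mm wide; open, the fingers measure 114 mm over their backs; the gripper's body (76 mm by 85 mm) begins 54 mm behind the grasp point. The pads swing forward as they close: fully open they stand 13 mm farther back than shut.
Start: joints at [1.086, 0.3, 1.521, -0, 1.321, -0.067], TCP at [223.159, 502.682, 250.281] pointing down, gripper open.
Joint ranges: [-3.03, 3.03], [-0.79, 2.21], [0.23, 2.52], [-1.04, 4.18], [0, 3.07], [-2.55, 2.55]. Speed limits (rad/s): [2.22, 2.22, 2.57, 3.14, 3.14, 3.14].

## Interface

Orientations are given as a unit quaternion [w, x, y, z].
In Python, from rig import bot gives the robot as it stands. Calls block until the motion is done:
- bot.move_to(position, orientation): joint-space move of the TCP to a pose.
- bot.servo_line(position, attitude=None, speed=150, until_force=None): straight line of the TCP; attitude=None keeps the orientation; speed is the mean speed in mm/s. With until_force (N) it stops when the force on the tool has changed by that much, and returns True; else False.
- bot.move_joints(angles): joint-space move.
- bot.move_gripper(opening, grip_force=None): finger opening in mm; grip_force is the grip in N (None keeps the last); returns when the fingers have stopped.
- bot.dwell(seconds).
- bot.ik(position, orientation): joint angles nearest the present ones, or None.
- bot.read_state(): the state.
- bot.read_camera(name): name is "side" or "top"; returns a dict with "image" (384x512x3 uint8, blue, green, red), "depth" (384x512 float32, mm along the optical axis (not along the pixel's ray), 0 where there is no reading), "fovy" (degrees; the focal length in pixels is half the picture's height over the tangent of half this angle, whatever the lens; pixels are square), "cx", "cy" (the principal point, pixels), "k1" (the pictures are not rectified: a ray, as slopes to the right and down, at radius r is drawn at 1 + k1 r^2 times it, then the intrinsics apply), "eye" and "attitude" of the camera in the world. Camera axes: x right, y down, z forward; pixel columns grow to the right and rows downward; lengths in mm; the calibration is good to about 2 mm. A picture is of the moment at which its call begins.
A pose or a line that the arm cannot do raises bot.MotionError and nothing moves.
- bot.finish_job(): hands the job in, once; it reports no verdict.
The state is a dict: "clock": time; "joint_positions": joint angles; "qvel": joint speeds; "effort": joint torques, N m; "ee_pos": TCP position; "tool_rot": TCP orientation; "ft_force": force on the tool from outside, world axes, zero at the start; "moment": the same for the moment, N m; "grip_width": finger opening in mm.
Only numpy, scipy, OpenCV 4.12 (cv2) and the standard library are available. Lean on these libraries where they do the work, as an engineer would, in place of code of your own. Each camera call takes 0.05 s, during which the arm holds its last target.

## Task

Lock the adjuster: take the wide-jawed spanner from the tool tray, slide its jaw onto the square stud and let its other end rest on the ledge beside the steel stop, so that the stud cannot turn with the nut. Then swing the long handle that is already on the locknut clockwise (seen from above) until the nut is fully tight, without the stud going round with it, and finally put the spanner back flat in the empty cut-out it came from. Leave the other spanner, the socket and the jar where they are.

Things in the scene. Friction and masses are not known exactly. Their poses are not given: they have to be found in the camera images.
- fixture: Fixed adjuster fixture, placed and turned differently each time. Origin on the bench surface on the stud's vertical axis, z up, mm: dark base plate x -55 to 55, y -55 to 220, 12 thick; at the origin a grey block 86 x 86, top z=30, carrying locknut and stud; at the +y end the brace. The spanner is meant to lie with its jaw on the stud and its handle along fixture +y, to the brace.
- brace (a point): Lower edge of the face of the brace's steel stop: fixture x=23, y=180, z=50 mm. The brace is a grey ledge (x -29 to 45, y 160 to 200, top z=50, level with the nut's top) with the stop upright on it (x 23 to 45, same y, top z=82). A spanner on the stud lies level on nut and ledge, its round end 5 mm short of the stop; turning clockwise it bears on the stop.
- stud_head (a point): Foot centre of the square steel stud head: on the stud's axis at the level of the locknut's top face, 50 mm above the bench. The head is 30 x 30 mm, 28 mm high, with a round button 20 mm wide, 4 mm high on top (top at 82 mm). Its axes are along the flats, parallel to the fixture's when joint stud is 0.
- stud (a joint): Turn of the stud in the fixture, rad, clockwise from above positive; 0 is its setting (starts within 0.05). It turns with little friction (0.12 N m), less than the friction of the nut on the stud, so that it goes round with the nut unless it is held. With the braced spanner on it, it turns about 0.2 until the play is taken up; it must stay within 0.4.
- locknut (a joint): Turn of the locknut relative to the stud, rad, clockwise from above positive: starts between 0 and 0.4, and comes to a hard end (tight) at 1.2. Friction about 0.35 N m; it stays where it is left.
- nut_handle (a point): Point on the centre line of the long flat handle fixed on the hexagon locknut (turns with it), 125 mm from the stud's axis, 38 mm above the bench. Handle 18 mm wide, z 31.5 to 44.5 mm, level, to 178 mm from the axis, free to be pushed from its side. At stud and locknut 0 it points 20 degrees clockwise of fixture +x. Nut: 46 mm across flats, ring 70 mm in diameter, top at z=50 mm.
- wide_spanner: Loose flat steel combination spanner, 0.2 to 0.4 kg, 12 mm thick all over, 213 mm long. Origin on its underside at the middle of the handle, near its centre of mass; x along the handle towards the open jaw, z up. Handle 18 mm wide from x=-75 to x=+45 mm; then the head, 61 mm wide, to x=+105 mm; solid round end, 36 mm in diameter, centred at x=-90 mm.
- wide_jaw (a point): Centre of the wide spanner's open jaw, on its underside, 90 mm from the spanner's origin along its x. The jaw gap is 33 mm wide, open towards +x, its ends rounded; the throat is 18.5 mm behind this point. Seated, this point lies within a few mm of the stud's axis.
- narrow_spanner: Loose spanner of the same length, thickness and handle, but with a 39 mm wide head and a jaw gap of only 19 mm, which does not fit the stud. To be left alone. Origin and axes as for the wide spanner.
- tool_tray: Fixed shallow red drawer tray, 204 x 280 mm, rim 26 mm high, with black foam (top 18 mm) in which are two equal rectangular cut-outs with yellow floors, each 74 mm (x) by 240 mm (y), floor at 10 mm. Origin under its centre, z up. A spanner lies in each, jaw towards tray -y; which lies in which varies.
- bed_near (a point): Centre of the floor of the cut-out at tray x=-45 mm, 10 mm above the bench.
- bed_far (a point): Centre of the floor of the cut-out at tray x=+45 mm, 10 mm above the bench.
- deep_socket: Bystander: loose upright steel socket, 38 mm diameter, 60 mm tall. Origin under its centre.
- thread_jar: Bystander: loose grey jar with a black cap, 56 mm diameter, 70 mm tall. Origin under its centre.
There are look-alikes about, which are no part of the job. Leave any orange, red or yellow look-alike of the wide_spanner alone.

How it is judged:
By the outcome, as a careful person would: the job done as asked, in the order asked, and still so for the second after the job is handed in, with the robot touching nothing.
It also fails if it takes over 72 s, if anything falls off the work surface, if the arm or the gripper's body presses on something with over 40 N, if the wrist force passes 120 N, or if a joint passes its speed limit or range.

## Working session

There is one attempt and no reset: what is moved stays moved. The work goes in short steps, each a Python script; the robot and the scene stay as the last script left them, time stands still between calls to the robot, and variables do not carry over. Pictures are saved under pics/ and viewed, and the job is handed in when it is done.

```bash
ls; mkdir -p pics; python3 - <<'E'
from rig import bot
import cv2,numpy as np
s=bot.read_state();print(s['clock'],s['ee_pos'],s['tool_rot'],s['grip_width'])
for n in('top','side'):
    c=bot.read_camera(n);np.savez(f'pics/{n}0.npz',**c)
    cv2.imwrite(f'pics/{n}0.png',c['image']);print(n,{k:v for k,v in c.items() if k not in('image','depth')})
E
```

```text
pics
0.0 [223.05828324 502.49821793 249.66651398] [-0.5925922   0.59303767  0.3850649  -0.38583134] 85.27432840153301
top {'fovy': 46.74460609862385, 'cx': 253.15408480659505, 'cy': 199.6372206533284, 'k1': -0.10195767381613027, 'eye': array([ 348.35015831,   76.11729325, 1425.88843154]), 'attitude': array([-0.03465035,  0.71540304, -0.69587683,  0.05247168])}
side {'fovy': 45.9347795172011, 'cx': 254.49544954083524, 'cy': 191.54194420363476, 'k1': -0.11263899951379922, 'eye': array([  61.59436986, -893.01643571,  951.22345811]), 'attitude': array([-0.40838698,  0.88713068, -0.19193711,  0.09684718])}
```

View pics/top0.png

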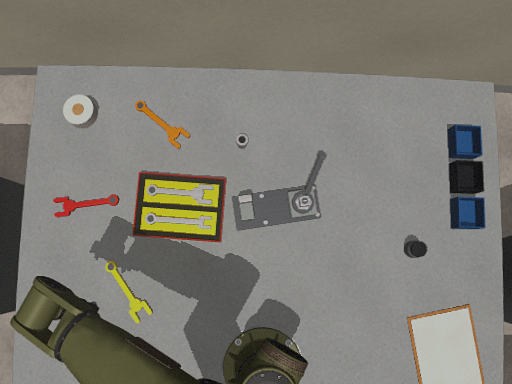

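View pics/side0.png

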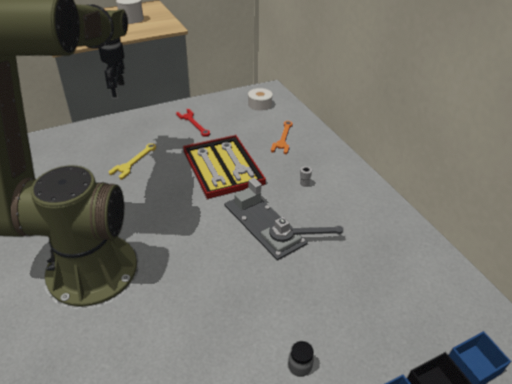

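```bash
cat > h.py <<'E'
import numpy as np,cv2
from scipy.spatial.transform import Rotation as R
def Rq(q): return R.from_quat([q[1],q[2],q[3],q[0]])
def K(c):
    f=c['image'].shape[0]/2/np.tan(np.radians(float(c['fovy']))/2)
    return np.array([[f,0,float(c['cx'])],[0,f,float(c['cy'])],[0,0,1]])
def rays(c,px):
    d=np.array([float(c['k1']),0,0,0.])
    u=cv2.undistortPointsIter(np.array(px,float).reshape(-1,1,2),K(c),d,None,None,(3,50,1e-9))[:,0]
    return Rq(c['attitude']).apply(np.c_[u,np.ones(len(u))])
def at_z(c,px,z):
    r=rays(c,px);e=np.array(c['eye']);return e+r*((z-e[2])/r[:,2])[:,None]
def proj(c,P):
    P=np.atleast_2d(P).astype(float)
    Q=Rq(c['attitude']).inv().apply(P-c['eye'])
    return cv2.projectPoints(Q,np.zeros(3),np.zeros(3),K(c),np.array([float(c['k1']),0,0,0.]))[0][:,0]
def ortho(c,x0,x1,y0,y1,z,s=3):
    # image up = +x, left=+y ; s px/mm ; plane height z
    W=int((y1-y0)*s);H=int((x1-x0)*s)
    jj,ii=np.meshgrid(np.arange(W),np.arange(H))
    P=np.c_[(x1-ii/s).ravel(),(y1-jj/s).ravel(),np.full(W*H,z)]
    p=proj(c,P).astype(np.float32).reshape(H,W,2)
    return cv2.remap(c['image'],p[...,0],p[...,1],cv2.INTER_CUBIC)
def cloud(c):
    h,w=c['depth'].shape;v,u=np.mgrid[:h,:w]
    r=rays(c,np.c_[u.ravel(),v.ravel()])
    return np.array(c['eye'])+r*c['depth'].reshape(-1,1)
E
python3 - <<'E'
from h import *
c=dict(np.load('pics/top0.npz'));s=dict(np.load('pics/side0.npz'))
P=cloud(c).reshape(384,512,3)
for n,(u,v) in dict(stud=(305,201),brace=(245,206),tray=(180,206),handle=(320,155),bench=(280,120),wide=(180,192),nar=(180,219),stopB=(246,198)).items(): print(n,P[v,u].round(1))
s0=P[201,305]
def g(img,x0,x1,y0,y1,sc,name):
    for x in range(int(np.ceil(x0/50)*50),int(x1),50):
        cv2.line(img,(0,int((x1-x)*sc)),(8,int((x1-x)*sc)),(0,0,255),1);cv2.putText(img,str(x),(10,int((x1-x)*sc)+4),0,.4,(0,0,255))
    for y in range(int(np.ceil(y0/50)*50),int(y1),50):
        cv2.line(img,(int((y1-y)*sc),0),(int((y1-y)*sc),8),(0,0,255),1);cv2.putText(img,str(y),(int((y1-y)*sc)-10,20),0,.4,(0,0,255))
    cv2.imwrite(name,img)
t=P[206,180];x,y=t[:2]
g(ortho(c,x-130,x+130,y-170,y+170,22,2.3),x-130,x+130,y-170,y+170,2.3,'pics/tray_o.png')
x,y=s0[0]+30,s0[1]+60
g(ortho(c,x-110,x+150,y-150,y+190,50,2.3),x-110,x+150,y-150,y+190,2.3,'pics/fix_o.png')
print(x,y,t)
E
```

```text
stud [ 516.3 -115.    78.2]
brace [498.2  68.5  53.9]
tray [496.  275.   19.1]
handle [ 670.1 -166.5   44.4]
bench [797.  -40.5  -6.3]
wide [540.2 276.3  24.5]
nar [454.6 273.1  19.2]
stopB [520.2  66.3  78.4]
546.2988144458714 -55.02250978364388 [495.976218   275.00737781  19.12175359]
```

View pics/tray_o.png

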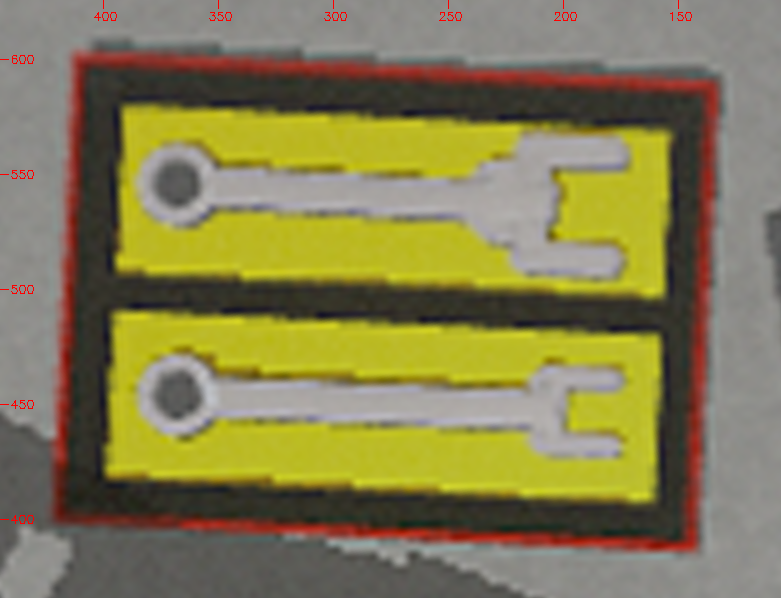

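View pics/fix_o.png

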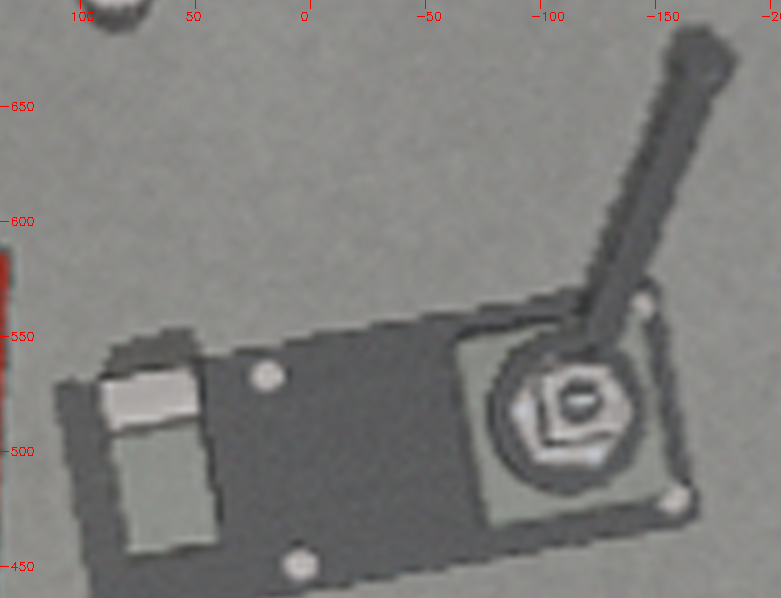

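```bash
python3 - <<'E'
from h import *
c=dict(np.load('pics/top0.npz'));s=dict(np.load('pics/side0.npz'))
def crop(c,u0,v0,w,h,k,name):
    im=cv2.resize(c['image'][v0:v0+h,u0:u0+w],None,fx=k,fy=k,interpolation=cv2.INTER_CUBIC)
    for u in range(u0,u0+w,10): cv2.putText(im,str(u),((u-u0)*k,10),0,.35,(0,0,255));cv2.line(im,((u-u0)*k,12),((u-u0)*k,18),(0,0,255))
    for v in range(v0,v0+h,10): cv2.putText(im,str(v),(0,(v-v0)*k+4),0,.35,(0,0,255));cv2.line(im,(24,(v-v0)*k),(30,(v-v0)*k),(0,0,255))
    cv2.imwrite(name,im)
crop(c,228,148,105,85,7,'pics/cf.png')
crop(s,220,170,130,90,6,'pics/sf.png')
crop(s,175,130,95,70,8,'pics/st.png')
E
```

```text
(no output)
```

View pics/cf.png

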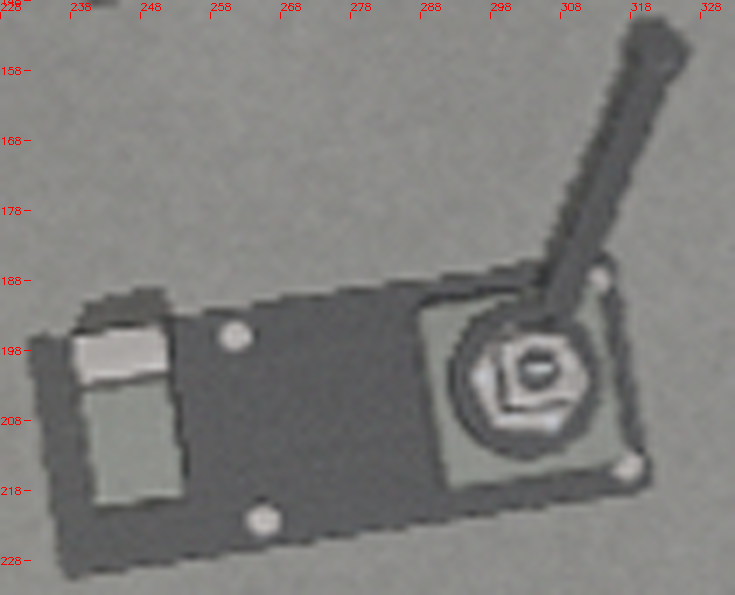

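View pics/sf.png

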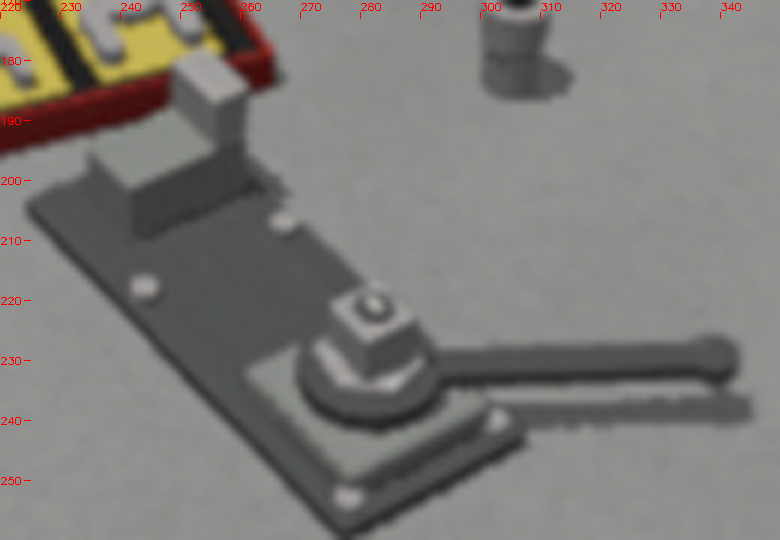

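View pics/st.png

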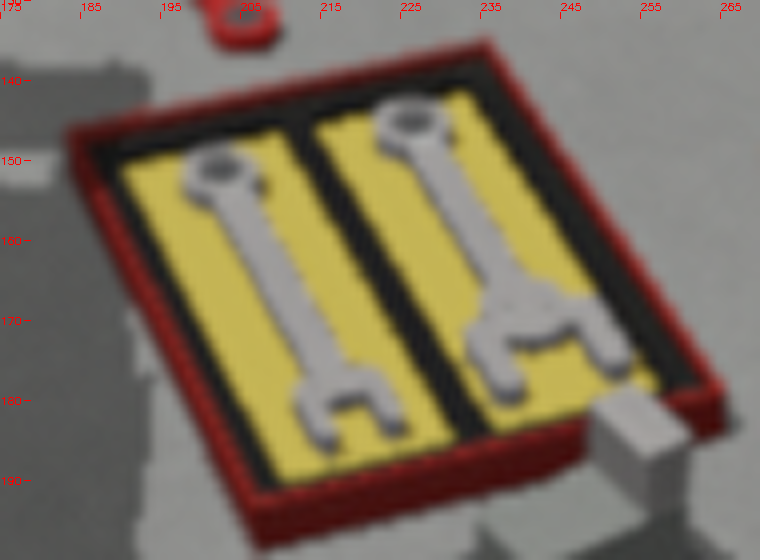

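```bash
cat > fit.py <<'E'
from h import *
from scipy.optimize import least_squares
c=dict(np.load('pics/top0.npz'));s=dict(np.load('pics/side0.npz'))
def un(L,k,u0,v0): L=np.array(L,float);return (L+.5)/k-.5+[u0,v0]
T=un([(32,340),(70,578),(652,485),(612,252),(415,303),(450,488),(72,340),(165,324),(171,372),(80,387),(93,505),(184,495),(539,370)],7,228,148)
MT=np.array([(55,220,12),(-55,220,12),(-55,-55,12),(55,-55,12),(43,43,30),(-43,43,30),(45,200,82),(45,160,82),(23,160,82),(23,200,82),(-29,200,50),(-29,160,50),(0,0,82)],float)
S=un([(27,207),(524,440),(245,375),(345,478),(133,187),(90,152),(172,62),(215,104),(247,86),(205,45),(374,306)],6,220,170)
MS=np.array([(-55,220,12),(55,-55,12),(-43,43,30),(-43,-43,30),(-29,160,50),(-29,200,50),(23,200,82),(23,160,82),(45,160,82),(45,200,82),(0,0,82)],float)
def tf(p,M): return R.from_euler('z',p[2]).apply(M)+[p[0],p[1],p[3] if len(p)>3 else 0]
for cam,px,M in((c,T,MT),(s,S,MS)):
    r=least_squares(lambda p:(proj(cam,tf(p,M))-px).ravel(),[515,-113,.12],loss='soft_l1')
    print(r.x,np.degrees(r.x[2]));print((proj(cam,tf(r.x,M))-px).round(1).tolist())
def both(p): return np.r_[(proj(c,tf(p,MT))-T).ravel(),(proj(s,tf(p,MS))-S).ravel()]
r=least_squares(both,[515,-113,.12,0],loss='soft_l1');print('both',r.x)
# handle tip: ball centre z 44.5 in top
# tray
t0=at_z(c,[(180,206)],0)
x,y=np.array([495.976218,275.00737781])
def w(j,i): return np.array([x+130-i/2.3,y+170-j/2.3])
ring=w(178,183);tip=(w(628,153)+w(624,261))/2
print('ring',ring,'tip',tip,np.linalg.norm(tip-ring)); d=(tip-ring)/np.linalg.norm(tip-ring)
print('origin',ring+90*d,'dir',d,np.degrees(np.arctan2(d[1],d[0])))
# tray outer rim top z 26 from ortho(22): rays
def wz(j,i,z):
    q=np.r_[w(j,i),22];return at_z(c,proj(c,q),z)[0]
print('rim corners',[wz(j,i,26)[:2].round(1).tolist() for j,i in((77,53),(720,80),(698,550),(55,520))])
print('far bed top-edge corners z18',[wz(j,i,18)[:2].round(1).tolist() for j,i in((122,103),(672,130),(666,298),(115,270))])
E
python3 fit.py
```

```text
[ 5.18531108e+02 -1.13607888e+02  1.82837611e-01] 10.475823421694377
[[-0.7, 0.2], [-1.0, 0.1], [0.6, 0.1], [0.4, -0.0], [0.0, 0.0], [-0.5, 0.2], [0.0, -0.5], [-0.3, -0.2], [-0.0, -0.0], [-0.0, -0.2], [0.7, 0.6], [0.5, 0.1], [0.2, -0.3]]
[ 5.18856733e+02 -1.14452241e+02  1.69552733e-01] 9.714656024766922
[[-0.5, -1.2], [0.6, -0.6], [-0.8, -0.9], [0.6, 0.5], [-0.6, 0.6], [-0.6, -0.8], [-0.1, 0.1], [0.2, 0.1], [0.9, 0.5], [0.4, 0.5], [-0.2, 0.4]]
both [ 5.18838086e+02 -1.13889164e+02  1.78092183e-01 -4.97869904e-01]
ring [546.41100061 367.61607346] tip [535.976218   172.83346477] 195.06191155213847
origin [541.59647569 277.74494156] dir [-0.05349472 -0.99856813] -93.06648550112588
rim corners [[602.2, 410.6], [590.5, 131.8], [386.7, 141.3], [399.7, 420.1]]
far bed top-edge corners z18 [[581.9, 392.9], [570.1, 153.1], [496.8, 155.7], [509.0, 395.9]]
```

```bash
cat >> h.py <<'E'
def Q(a):
    x=np.array([np.cos(a),np.sin(a),0]);y=np.array([0,0,-1.]);m=np.c_[x,y,np.cross(x,y)]
    q=R.from_matrix(m).as_quat();return np.array([q[3],q[0],q[1],q[2]])
def save(c,name,n): np.savez(f'pics/{name}.npz',**c);cv2.imwrite(f'pics/{name}.png',c['image'])
E
python3 - <<'E'
from rig import bot
from h import *
s=bot.read_state();m=Rq(s['tool_rot']).as_matrix();print(m.round(3),bot.tip_reach)
a=np.radians(-93.07)+np.pi/2
for aa in(a,a+np.pi,a-np.pi/2):
    print(bot.ik([541.6,277.7,120],Q(aa)))
f=R.from_euler('z',.179)
for aa in(.179,.179+np.pi): print('fx',bot.ik(f.apply([0,135,75])+[518.7,-113.8,0],Q(aa)))
E
```

```text
[[ 0.406 -0.001 -0.914]
 [ 0.914 -0.001  0.406]
 [-0.001 -1.     0.   ]] 19.0
[ 4.13617662e-01  5.58140923e-01  1.47241661e+00 -4.44089210e-16
  1.11103512e+00  4.67199270e-01]
None
[ 4.13617662e-01  5.58140923e-01  1.47241661e+00 -4.44089210e-16
  1.11103512e+00  2.03799560e+00]
fx [-3.55245486e-02  4.07709757e-01  1.83271583e+00 -4.44089210e-16
  9.01167065e-01 -2.14524549e-01]
fx None
```

The wide spanner could be confused with five others in the top picture:
- Grey upper in the tray (183,192), with a 63 mm head and 47 mm jaw spread. **This is the one I chose.**
- Grey lower (183,219), about 40 mm head, so the narrow spanner.
- Orange (162,122), red (87,203) and yellow (130,290), which are look-alikes.

The tray crop confirms the choice.

```bash
python3 - <<'E'
from rig import bot
from h import *
a=np.radians(-93.07)+np.pi/2;q=Q(a)
bot.move_gripper(34)
bot.move_to([541.6,277.7,90],q)
print(bot.read_state()['clock'])
hit=bot.servo_line([541.6,277.7,31.5],speed=80,until_force=12)
s=bot.read_state();print(hit,s['clock'],s['ee_pos'],s['ft_force'],s['grip_width'])
bot.move_gripper(10,70)
s=bot.read_state();print(s['clock'],s['ee_pos'],s['ft_force'],s['grip_width'])
bot.servo_line([541.6,277.7,110],speed=100)
s=bot.read_state();print(s['clock'],s['ft_force'],s['moment'],s['grip_width'])
c=bot.read_camera('side');save(c,'side1',0)
cv2.imwrite('pics/side1c.png',cv2.resize(c['image'][100:280,150:350],None,fx=3.5,fy=3.3))
E
```

```text
2.2083
False 3.0917 [541.88247307 277.80183123  31.919398  ] [-0.20344765  0.26077759  0.4609346 ] 33.669183127932975
3.3833 [542.03874625 277.8796573   32.40497198] [-0.38248804 -1.31113851  6.22956557] 15.578688610891936
4.3167 [ 0.28185911  0.77737098 -3.82547972] [ 0.03465355 -0.03397912  0.03519795] 15.357807658120327
```

View pics/side1c.png

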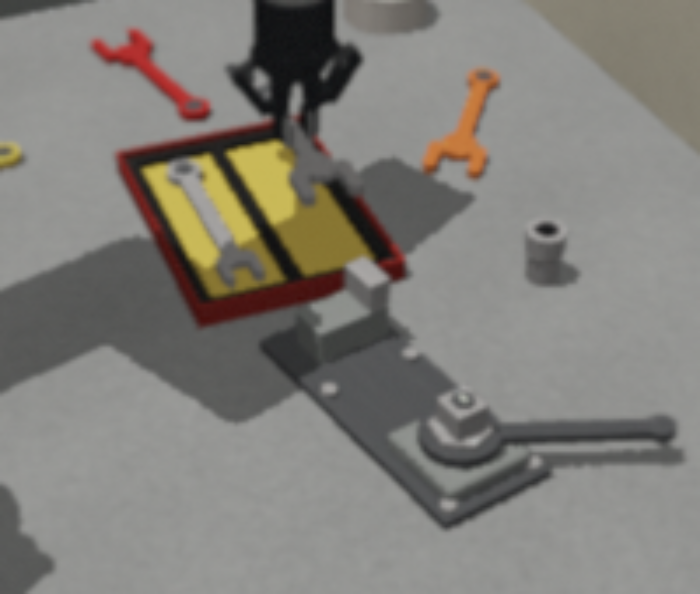

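```bash
cat >> h.py <<'E'
FX=np.array([518.7,-113.8,0]);YAW=.179
def F(x,y,z): return R.from_euler('z',YAW).apply([x,y,z])+FX
def inF(p): return R.from_euler('z',-YAW).apply(np.array(p)-FX)
E
python3 - <<'E'
from rig import bot
from h import *
q=Q(YAW)
bot.servo_line([541.6,277.7,150],speed=200)
bot.move_to(F(0,136,120),q)
print(bot.read_state()['clock'])
bot.servo_line(F(0,136,76),speed=100,until_force=12)
s=bot.read_state();print(s['clock'],inF(s['ee_pos']),s['ft_force'])
for n in('side','top'): save(bot.read_camera(n),n+'2',0)
c=dict(np.load('pics/top2.npz'));t=dict(np.load('pics/side2.npz'))
cv2.imwrite('pics/a.png',cv2.resize(c['image'][148:248,180:340],None,fx=5,fy=5,interpolation=2))
cv2.imwrite('pics/b.png',cv2.resize(t['image'][150:260,200:350],None,fx=5,fy=5,interpolation=2))
E
```

```text
5.7417
6.3333 [  0.34533755 136.25812543  76.27394318] [-0.67564392 -0.02271666 -3.50555509]
```

View pics/a.png

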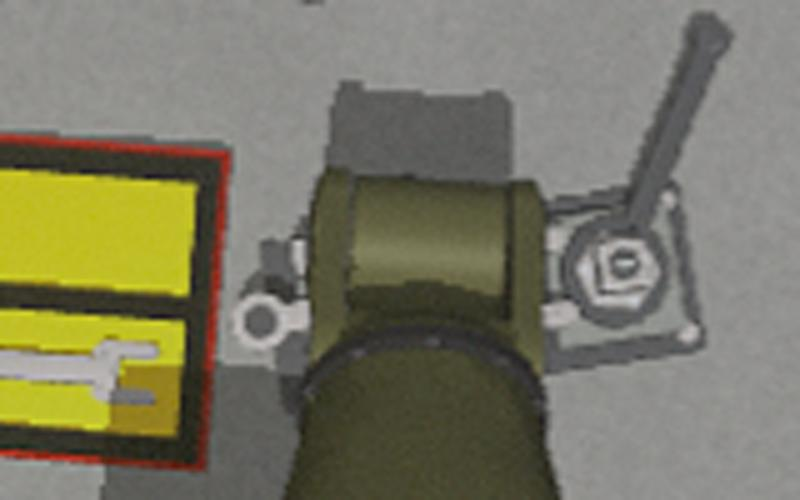

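View pics/b.png

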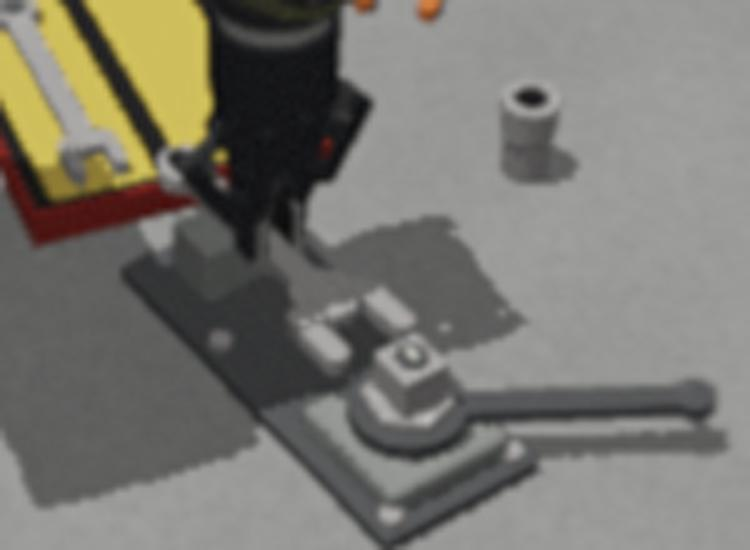

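```bash
python3 - <<'E'
from h import *
c=dict(np.load('pics/top2.npz'))
def p(x,y,z): return inF(at_z(c,[((x+.5)/5-.5+180,(y+.5)/5-.5+148)],z)[0]).round(1)
print('button',p(625,262,82),'tips',p(566,238,66),p(578,314,66),'ring',p(260,320,66))
t=dict(np.load('pics/side2.npz'))
def p(x,y,z): return inF(at_z(t,[((x+.5)/5-.5+200,(y+.5)/5-.5+150)],z)[0]).round(1)
print('side button',p(412,354,82),'tips',p(405,321,66),p(341,362,66))
E
```

```text
button [ 0.3  0.5 82. ] tips [22.1 31.8 66. ] [-25.7  32.2  66. ] ring [1.000e-01 2.266e+02 6.600e+01]
side button [ 1.9  0.7 82. ] tips [26.1 37.  66. ] [-24.1  30.6  66. ]
```

```bash
python3 - <<'E'
from rig import bot
from h import *
hit=bot.servo_line(F(0,136,70),speed=20,until_force=5)
s=bot.read_state();z=s['ee_pos'][2];print(hit,s['clock'],inF(s['ee_pos']),s['ft_force'])
bot.servo_line(F(0,136,z+1.2),speed=20)
s=bot.read_state();print(inF(s['ee_pos']),s['ft_force'])
hit=bot.servo_line(F(0,90,z+1.2),speed=30,until_force=10)
s=bot.read_state();print(hit,s['clock'],inF(s['ee_pos']),s['ft_force'],s['moment'],s['grip_width'])
for n in('side','top'): save(bot.read_camera(n),n+'3',0)
t=dict(np.load('pics/side3.npz'))
cv2.imwrite('pics/b.png',cv2.resize(t['image'][150:260,200:350],None,fx=5,fy=5,interpolation=2))
E
```

```text
True 6.7333 [  0.46645456 135.78041138  71.78134646] [-1.50262379 -0.68177168  7.71856723]
[-1.10946545e-01  1.36007440e+02  7.28995055e+01] [-0.16182802  0.19750893 -2.33980437]
False 8.6667 [-4.18286035e-03  9.02885655e+01  7.29579780e+01] [-0.07049444  3.72666886 -3.08332273] [ 0.59306759  0.08242811 -0.03590134] 15.706094189313422
```

View pics/b.png

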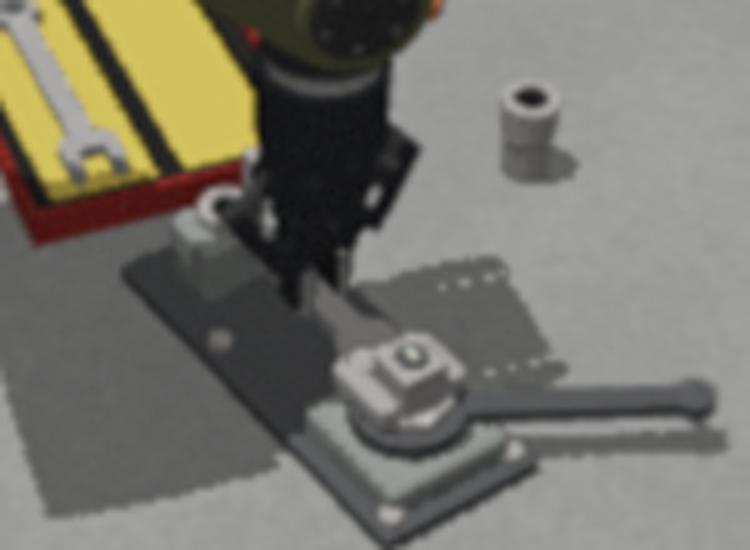

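```bash
cat >> h.py <<'E'
def W(psi,off,r,z): # point at radius r along handle angle psi (fixture deg, ccw), off mm on the ccw side
    p=np.radians(psi); return F(r*np.cos(p)-off*np.sin(p), r*np.sin(p)+off*np.cos(p), z)
E
python3 - <<'E'
from rig import bot
from h import *
s=bot.read_state();
hit=bot.servo_line(F(0,90.5,69.5),speed=15,until_force=5)
s=bot.read_state();print(hit,s['clock'],inF(s['ee_pos']),s['ft_force'])
bot.move_gripper(36)
s=bot.read_state();print(s['clock'],inF(s['ee_pos']),s['ft_force'],s['grip_width'])
bot.servo_line(F(0,90.5,125),speed=150)
bot.move_gripper(0,40)
psi=-29.5
bot.move_to(W(psi,34,125,110),Q(np.radians(psi)+YAW))
for n in('side','top'): save(bot.read_camera(n),n+'4',0)
s=bot.read_state();print(s['clock'],s['ee_pos'],s['grip_width'])
t=dict(np.load('pics/side4.npz'));c=dict(np.load('pics/top4.npz'))
cv2.imwrite('pics/a.png',cv2.resize(c['image'][138:248,210:350],None,fx=5,fy=5,interpolation=2))
cv2.imwrite('pics/b.png',cv2.resize(t['image'][150:260,200:350],None,fx=5,fy=5,interpolation=2))
E
```

```text
True 8.975 [ 0.1314362  90.31379705 72.35122433] [-4.02522746 -0.5327355   7.97505883]
9.3083 [-0.33517503 90.67215987 71.44585856] [-0.07328053 -0.12439758 -0.51560455] 36.16598518152718
11.0833 [ 647.38644089 -121.95807504  110.43575416] -0.418706165505829
```

View pics/a.png

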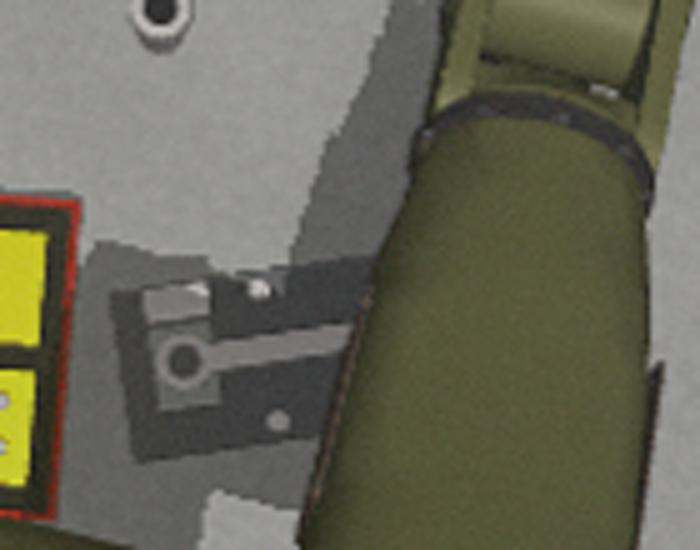

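View pics/b.png

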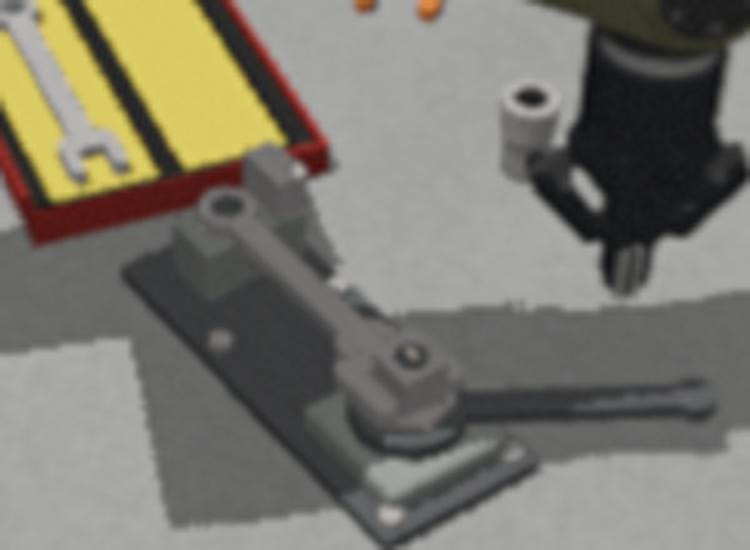

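The spanner lies on the stud. Its round end (225,205 in the side crop) is on the ledge beside the stop, and the fingers hover on the handle's counter-clockwise side. Next I push the handle.

```bash
python3 - <<'E'
from rig import bot
from h import *
psi=-29.5
print(bot.servo_line(W(psi,34,125,43),speed=120,until_force=12))
off=20
log=[]
for p in list(range(-32,-76,-6))+list(range(-76,-112,-3)):
    hit=bot.servo_line(W(p,off,125,43),Q(np.radians(p)+YAW),speed=70,until_force=15)
    s=bot.read_state();e=inF(s['ee_pos']);log.append((p,round(float(np.degrees(np.arctan2(e[1],e[0]))),1),s['ft_force'].round(1).tolist(),round(s['clock'],2),hit))
    if hit or np.linalg.norm(s['ft_force'])>25: break
print(*log,sep='\n')
for n in('side','top'): save(bot.read_camera(n),n+'5',0)
t=dict(np.load('pics/side5.npz'));c=dict(np.load('pics/top5.npz'))
cv2.imwrite('pics/a.png',cv2.resize(c['image'][138:268,210:370],None,fx=4,fy=4,interpolation=2))
cv2.imwrite('pics/b.png',cv2.resize(t['image'][150:290,200:350],None,fx=4,fy=4,interpolation=2))
E
```

```text
False
(-32, -23.2, [-0.6, -0.4, 0.1], 12.22, False)
(-38, -28.9, [-0.3, 0.5, 0.8], 12.56, False)
(-44, -34.8, [-0.1, 0.3, -0.0], 12.9, False)
(-50, -40.8, [-0.4, -0.2, 0.3], 13.24, False)
(-56, -46.8, [0.1, -0.2, -0.2], 13.58, False)
(-62, -52.8, [1.2, -0.4, -0.2], 13.93, False)
(-68, -58.8, [-1.3, 0.3, 0.2], 14.27, False)
(-74, -64.8, [-0.2, 0.6, 0.4], 14.61, False)
(-76, -66.8, [0.8, -0.2, 0.4], 14.86, False)
(-79, -69.9, [-0.3, 0.2, 0.2], 15.11, False)
(-82, -72.9, [0.5, -0.3, 0.3], 15.36, False)
(-85, -75.9, [-0.5, 0.6, -0.1], 15.61, False)
(-88, -78.9, [0.0, 0.0, 0.4], 15.86, False)
(-91, -81.9, [1.2, 1.1, 0.2], 16.11, False)
(-94, -84.9, [-0.4, -0.5, 0.1], 16.36, False)
(-97, -87.9, [0.5, 0.3, -0.7], 16.61, False)
(-100, -90.8, [2.3, -0.1, -1.0], 16.86, False)
(-103, -93.4, [8.4, 0.6, -2.2], 17.11, False)
(-106, -95.9, [16.3, 0.8, -5.5], 17.36, False)
(-109, -98.7, [20.1, -1.4, -7.1], 17.61, False)
```

View pics/b.png

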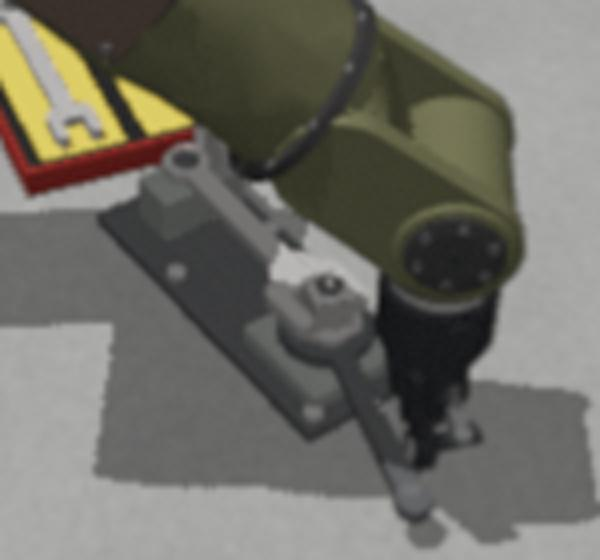

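View pics/a.png

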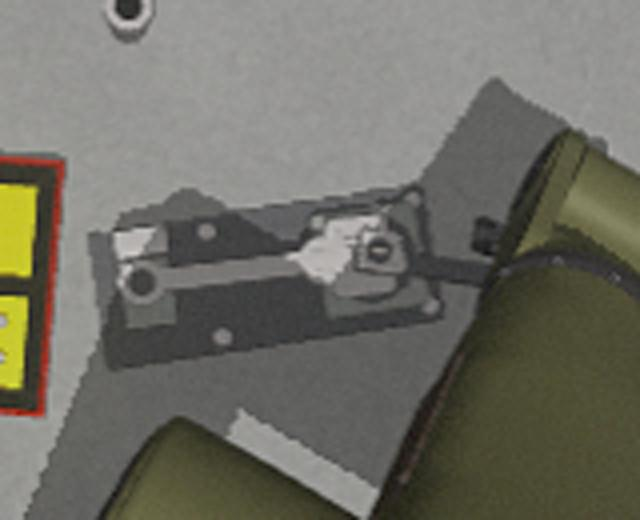

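```bash
python3 - <<'E'
from h import *
t=dict(np.load('pics/side5.npz'));c=dict(np.load('pics/top5.npz'))
def st(im): return cv2.convertScaleAbs(im,alpha=1.6,beta=0)
cv2.imwrite('pics/a.png',cv2.resize(st(c['image'][185:235,230:340]),None,fx=7,fy=7,interpolation=2))
cv2.imwrite('pics/b.png',cv2.resize(st(t['image'][180:285,230:320]),None,fx=5.6,fy=5.6,interpolation=2))
E
```

```text
(no output)
```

View pics/b.png

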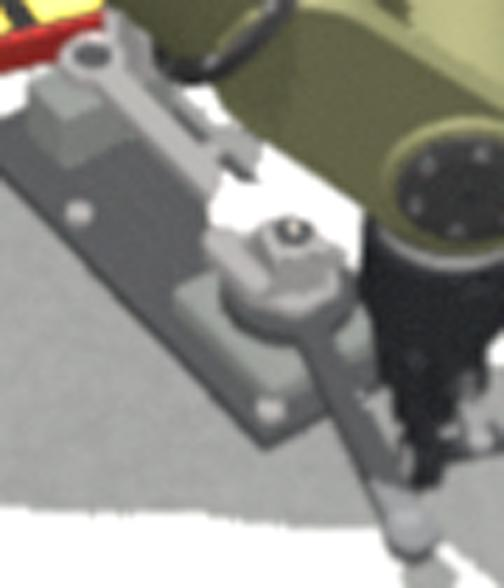

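View pics/a.png

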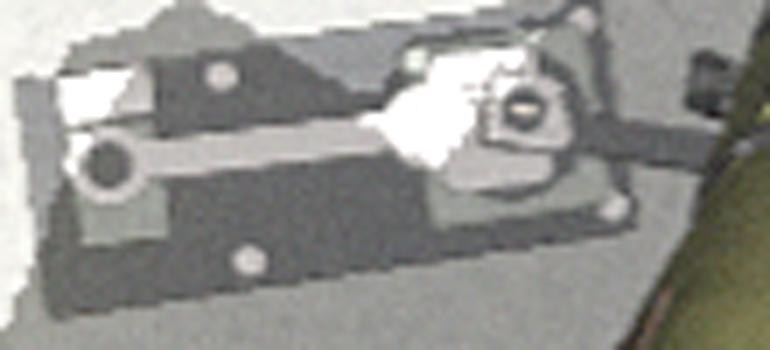

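```bash
python3 - <<'E'
from h import *
c=dict(np.load('pics/top5.npz'))
def p(x,y,z): return inF(at_z(c,[((x+.5)/7-.5+230,(y+.5)/7-.5+185)],z)[0]).round(1)
b=p(525,108,82);r=p(108,163,62);print('button',b,'ring',r,'uptip',p(535,50,62),'lowtip',p(553,170,62))
h=p(690,146,44.5);print('handle',h,np.degrees(np.arctan2(h[1],h[0])))
h=p(640,138,44.5);print('handle',h,np.degrees(np.arctan2(h[1],h[0])))
t=dict(np.load('pics/side5.npz'))
def p(x,y,z): return inF(at_z(t,[((x+.5)/5.6-.5+230,(y+.5)/5.6-.5+180)],z)[0]).round(1)
h=p(410,518,44.5);print('ball',h,np.degrees(np.arctan2(h[1],h[0])),'ring',p(92,54,62),'button',p(295,230,82))
E
```

```text
button [ 0.3  0.6 82. ] ring [  5.7 184.1  62. ] uptip [ 27.3 -11.4  62. ] lowtip [-26.9 -10.3  62. ]
handle [-24.1 -76.5  44.5] -107.48613069929011
handle [-17.2 -54.7  44.5] -107.45535913856357
ball [ -45.3 -151.6   44.5] -106.63681166404048 ring [  8.3 186.3  62. ] button [ 1.9 -0.6 82. ]
```

```bash
python3 - <<'E'
from rig import bot
from h import *
s=bot.read_state();print(s['ft_force'])
p=-109
for o in(22,24,28,40):
    bot.servo_line(W(p,o,125,43),speed=40);s=bot.read_state();print(o,s['ft_force'].round(1))
bot.servo_line(W(p,40,125,130),speed=200)
bot.move_to([400,-330,200],Q(np.radians(p)+YAW))
print(bot.read_state()['clock'])
for n in('side','top'): save(bot.read_camera(n),n+'6',0)
t=dict(np.load('pics/side6.npz'));c=dict(np.load('pics/top6.npz'))
def st(im): return cv2.convertScaleAbs(im,alpha=1.2,beta=0)
cv2.imwrite('pics/a.png',cv2.resize(st(c['image'][175:245,230:340]),None,fx=7,fy=7,interpolation=2))
cv2.imwrite('pics/b.png',cv2.resize(st(t['image'][180:285,230:320]),None,fx=5.6,fy=5.6,interpolation=2))
E
```

```text
[18.80690641 -0.04758677 -6.08399031]
22 [14.6  1.1 -2.8]
24 [ 9.   1.3 -1.3]
28 [ 8.   1.8 -1.1]
40 [-0.6 -0.4 -0.6]
20.2333
```

View pics/b.png

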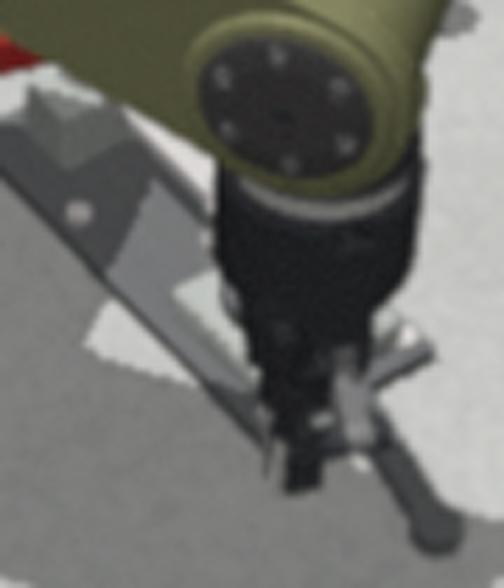

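View pics/a.png

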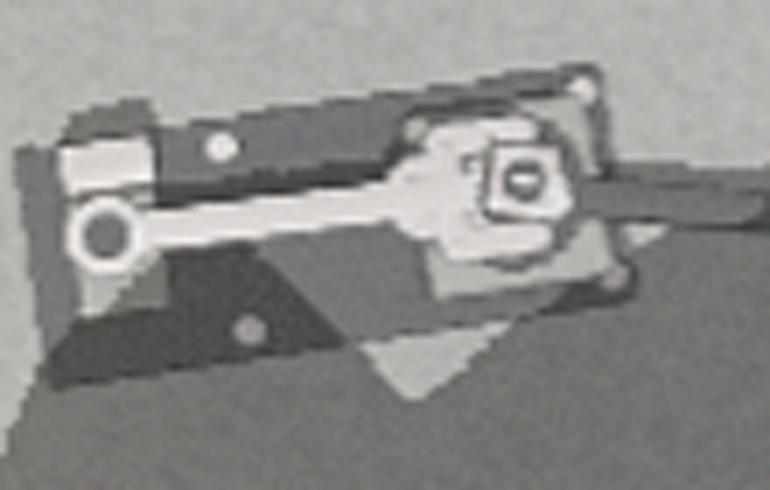

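```bash
python3 - <<'E'
from h import *
c=dict(np.load('pics/top6.npz'))
def p(x,y,z): return inF(at_z(c,[((x+.5)/7-.5+230,(y+.5)/7-.5+175)],z)[0]).round(1)
for x,y in((600,195),(640,200),(700,204),(750,207)):
    h=p(x,y,44.5);print('handle',h,np.degrees(np.arctan2(h[1],h[0])))
print('ring',p(106,235,62),'tips',p(540,128,62),p(553,235,62))
q=[p(*k,78) for k in((490,140),(556,150),(545,222),(480,208))];print(q)
im=cv2.resize(c['image'][188:218,285:335],None,fx=16,fy=16,interpolation=2)
cv2.imwrite('pics/z.png',im)
E
```

```text
handle [ -8.6 -37.7  44.5] -102.85023928519954
handle [-13.6 -55.3  44.5] -103.81662698997708
handle [-19.5 -82.   44.5] -103.37675282985145
handle [ -24.2 -104.3   44.5] -103.06280214661746
ring [  5.  185.1  62. ] tips [ 23.4 -13.   62. ] [-24.7 -10.7  62. ]
[array([19.6, 12.5, 78. ]), array([ 10.9, -15.6,  78. ]), array([-19.8,  -5.5,  78. ]), array([-9.4, 21.8, 78. ])]
```

View pics/z.png

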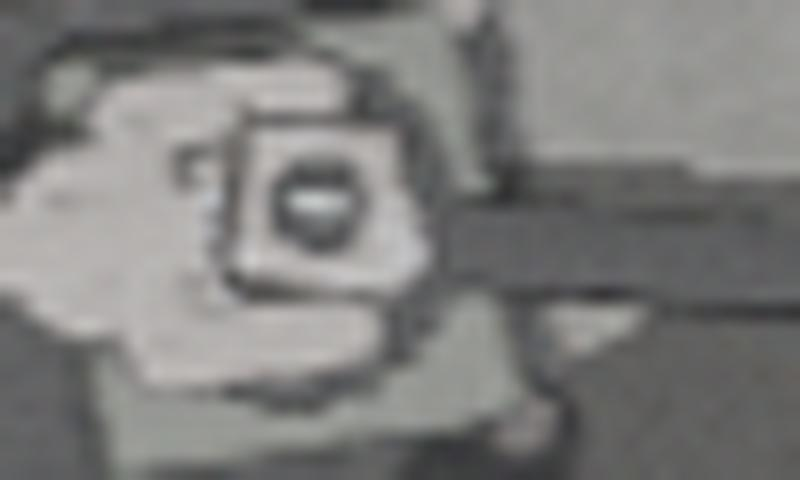

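```bash
python3 - <<'E'
from rig import bot
from h import *
q=Q(YAW-.028)
bot.move_gripper(36)
bot.move_to(F(2.5,94,125),q)
print(bot.read_state()['clock'])
hit=bot.servo_line(F(2.5,94,72),speed=80,until_force=10)
s=bot.read_state();print(hit,inF(s['ee_pos']),s['ft_force'])
bot.move_gripper(10,70)
s=bot.read_state();print(s['clock'],inF(s['ee_pos']),s['ft_force'],s['moment'],s['grip_width'])
bot.servo_line(F(0.3,94,72.8),Q(YAW),speed=20)
s=bot.read_state();print(s['clock'],inF(s['ee_pos']),s['ft_force'],s['moment'])
for n in('side',): save(bot.read_camera(n),n+'7',0)
t=dict(np.load('pics/side7.npz'))
cv2.imwrite('pics/b.png',cv2.resize(t['image'][180:285,220:330],None,fx=5.6,fy=5.6,interpolation=2))
E
```

```text
22.0333
False [ 2.726791   93.92129844 72.33844208] [0.35560898 0.12746782 0.510265  ]
23.1667 [ 2.98710329 93.89956015 72.7545005 ] [0.77178673 0.37714718 6.67843794] [0.07220505 0.11656403 0.17475724] 15.801973057794221
23.4333 [ 0.27674543 93.93130682 72.76922227] [ 1.58235861 -0.92463169 -1.90863031] [-0.17019022 -0.24178411  0.18667288]
```

View pics/b.png

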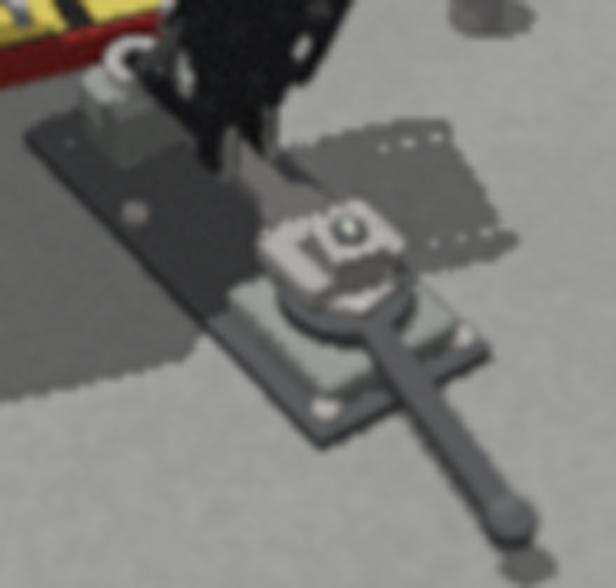

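```bash
python3 - <<'E'
from rig import bot
from h import *
hit=bot.servo_line(F(0.3,94,110),speed=50,until_force=25)
s=bot.read_state();print(hit,s['clock'],inF(s['ee_pos']),s['ft_force'],s['moment'])
assert not hit
bot.servo_line(F(0.3,94,150),speed=150)
q=Q(np.radians(-92.4)+np.pi/2)
bot.move_to([540.3,276,120],q)
bot.servo_line([540.3,276,50],speed=100,until_force=12)
hit=bot.servo_line([540.3,276,29],speed=25,until_force=6)
s=bot.read_state();print(hit,s['clock'],s['ee_pos'],s['ft_force'],s['moment'])
for n in('side',): save(bot.read_camera(n),n+'8',0)
t=dict(np.load('pics/side8.npz'))
cv2.imwrite('pics/b.png',cv2.resize(t['image'][120:280,170:340],None,fx=4,fy=4,interpolation=2))
E
```

```text
False 24.375 [  0.11401242  94.01774728 109.81713976] [-0.80894217 -0.37312805 -2.70823037] [ 0.02932293 -0.02583146 -0.01757005]
True 27.4583 [540.20234225 275.94615632  32.79221521] [-2.24811915 -0.35368615  7.3540653 ] [-0.20617743  0.36365154  0.01379161]
```

View pics/b.png

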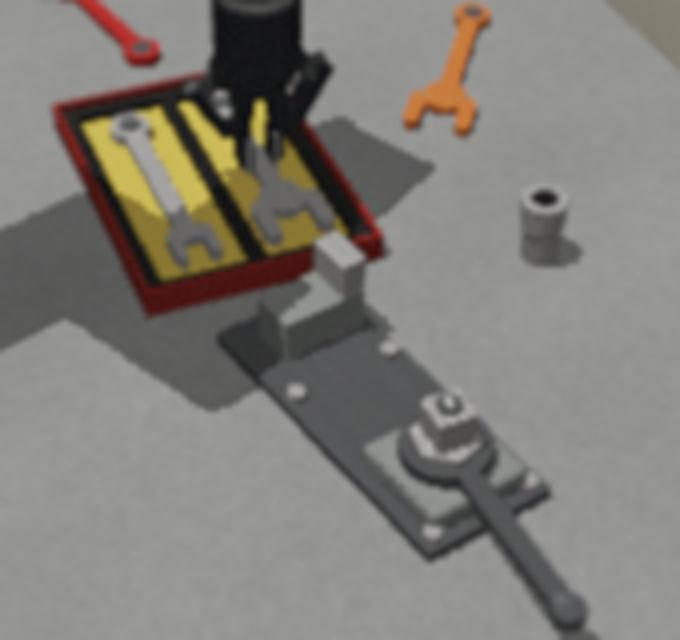

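Contact came at the floor height, TCP 32.8 against about 32 at the pick-up. I release and check.

```bash
python3 - <<'E'
from rig import bot
from h import *
bot.move_gripper(34)
bot.servo_line([540.3,276,120],speed=100)
bot.move_joints([1.086, 0.3, 1.521, 0, 1.321, -0.067])
bot.dwell(.3)
print(bot.read_state()['clock'])
for n in('side','top'): save(bot.read_camera(n),n+'9',0)
c=dict(np.load('pics/top9.npz'))
P=cloud(c).reshape(384,512,3)
cv2.imwrite('pics/a.png',cv2.resize(c['image'][148:248,125:335],None,fx=3.8,fy=3.8,interpolation=2))
cv2.imwrite('pics/z.png',cv2.resize(c['image'][185:225,285:345],None,fx=13,fy=13,interpolation=2))
for u,v in((151,190),(165,191),(180,192),(195,193),(208,188)):print(P[v,u].round(1))
E
```

```text
30.675
[544.4 370.   20.6]
[542.9 325.4  18. ]
[540.8 276.9  20.1]
[539.1 229.   19.3]
[556.3 188.1  20. ]
```

View pics/a.png

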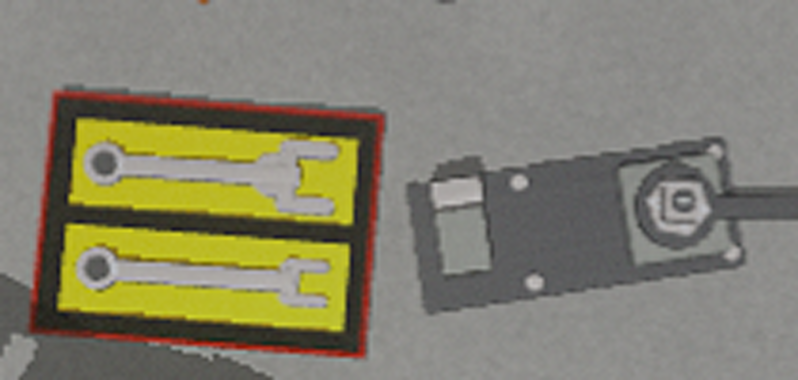

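View pics/z.png

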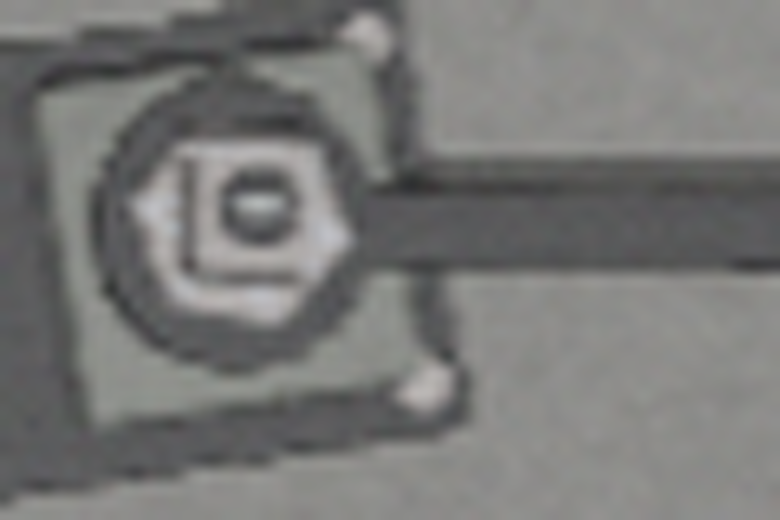

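```bash
python3 - <<'E'
from h import *
from h import inF
c=dict(np.load('pics/top9.npz'))
def p(x,y,z): return inF(at_z(c,[((x+.5)/13-.5+285,(y+.5)/13-.5+185)],z)[0])
for x,y in((500,228),(600,227),(740,227)):
    h=p(x,y,44.5);print('handle',np.degrees(np.arctan2(h[1],h[0])))
a=p(190,155,78);b=p(187,270,78);d=b-a;print('stud left edge',a,b,'cw deg',np.degrees(np.arctan2(-d[1]*-1,-d[0])))
a=p(190,272,50);b=p(300,275,50);d=b-a;print('bottom edge (foot)',np.degrees(np.arctan2(d[0],d[1])))
t=dict(np.load('pics/side9.npz'));cv2.imwrite('pics/b.png',cv2.resize(t['image'][190:280,240:340],None,fx=7,fy=6.6,interpolation=2))
E
```

```text
handle -100.21201063890423
handle -99.5998566221849
handle -99.31647288950266
stud left edge [13.99226443 14.71858604 78.        ] [-12.87624325  19.9321754   78.        ] cw deg 10.981259995326297
bottom edge (foot) -169.8233873963068
```

View pics/b.png

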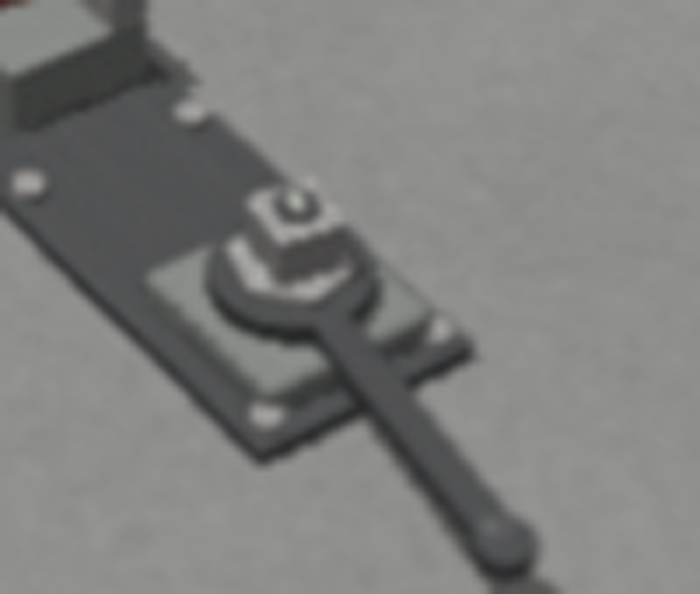

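```bash
python3 - <<'E'
from rig import bot
a=bot.read_state();print(a['clock'],a['ft_force']);bot.finish_job()
E
```

```text
30.775 [-0.706158    0.04597563  0.04660715]
the job is handed in; nothing more can be done
```

I locked the stud with the wide spanner and tightened the locknut fully. The spanner is back flat in its own cut-out (the far one), and I handed the job in at 30.8 s.

**Tightening:** I slid the jaw onto the stud with the round end on the ledge beside the stop. I then swung the handle clockwise until the push met the hard end, where the force rose from nearly zero to about 20 N.

**Last checks:**
- **Nut and stud:** the last top picture puts the handle about 79.6° past its zero and the stud about 11° (0.19 rad) round. That leaves the nut at about 1.2 rad, its tight end.
- **Spanner:** it lies centred in the far cut-out, with its top reading 18–21 mm along its length (about 22 mm expected).
- **Narrow spanner:** it is where it was. I never went near the socket or the jar, but I did not measure them again at the end.

**What disagreed:**
- **Stud under full push:** the handle read about 107°, which puts the stud at about 0.3 rad for a moment, more than the 0.2 expected but under the 0.4 limit. It eased to about 0.23–0.25 when I let go of the handle, then to 0.19 as I freed the spanner.
- **Spanner slip:** it slid back about 4 mm on the stud under that load but stayed on.

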